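Peel the top casting tray off a clinging stack and hand it over

ROBOT

A 6-joint arm with a two-finger parallel gripper is mounted at the origin on the work surface. World frame = base frame: x ahead of the robot, y to its left, z up, the work surface at z = 0. Lengths are in mm, angles in rad, forces in N, time in s.
With the tool pointing down it reaches from about 400 to 925 mm from the base axis. Payload 12.5 kg.
Tool frame: the origin (TCP) lies at the very end of the fingers, on their centre line; the grasp point (between the pads) lies grip_depth behind it (grip_depth is the distance from the TCP to the grasp point, in mm); z points along the fingers, y is the line along which they close (so a half turn about z gives the same grasp; the last joint's range is limited). The gripper opens to 95 mm and grips with 3 to 60 N. Pads are 20 mm wide; open, the fingers measure 119 mm over their backs; the gripper's body (75 mm by 180 mm) begins 59 mm behind the grasp point.
Start: joints at [1.1, 0.491, 1.559, -0, 1.092, -0.106], TCP at [222.961, 583.897, 214.661] pointing down, gripper open.
Joint ranges: [-3.1, 3.1], [-0.84, 2.19], [0.05, 2.79], [-1.13, 4.28], [0.06, 2.93], [-2.69, 2.69]. Speed limits (rad/s): [2.22, 2.22, 2.79, 3.14, 3.14, 3.14].

INTERFACE

Orientations are given as [roll, pitch, yaw] about the fixed x, y, z axes, in that order (R = Rz(yaw) Ry(pitch) Rx(roll)).
In Python, from cell import state, read_camera, job_done, grip_depth gives the robot as it stands.
- The arm moves only by the tool drive_tool, never from a script. Its argument "targets" is a list of rows, each an object with "jaw": the opening, from 0 (shut) to 1 (fully open); "travel": the shift along the tool's x, y, z in m, a list of three; "twist": the turn about the tool's z in rad. In form: [{"jaw": jaw, "travel": [tx, ty, tz], "twist": twist}, ...]. A call has 1 to 8 rows; each row is the pose to reach, as a shift and turn from the pose commanded when the call began, along the tool's axes at that moment; what a row does not reach only later rows make up. A row lasts 1/12 s, in which the tool goes at most 41.7 mm and 7.16 degrees, less where a joint would pass 70% of its speed; a pose out of reach is approached as far as the arm can. A call with a gripper value outside its range is refused whole. The fingers move at their own pace and stop on an object; the grip force is fixed at half the most. Time passes only in rows, so rows that repeat a pose let the fingers close. It gives the time, the measured TCP pose, the force, the opening and the grip force at its end, in the units of the state.
- state(): the state, without advancing time (a new reading comes with each control period).
- read_camera(name): name is "side" or "top"; returns a dict with "frame" (420x560x3 uint8, red, green, blue), "fx", "fy", "cx", "cy" (pixels), "R" (3x3) and "t" (3): a world point X has camera coordinates R X + t. Camera axes: x right, y down, z forward; pixel columns grow to the right and rows downward; lengths in mm; the calibration is good to about 2 mm. A picture is of the moment at which its call begins. There is no depth.
- job_done(): hands the job in; it is judged then, once.
The state is a dict: "t": time; "joints": joint angles; "qvel": joint speeds; "tau": joint torques, N m; "eef_pos": TCP position; "tcp_rot": TCP orientation; "ft_force": force on the tool from outside, world axes, zero at the start; "moment": the same for the moment, N m; "opening": opening from 0.0 (shut) to 1.0 (fully open); "grip_force": force on a finger pad.
Only numpy, scipy, OpenCV 4.12 (cv2) and the standard library are available. Lean on these libraries where they do the work, as an engineer would, in place of code of your own. Each camera call takes 0.05 s, during which the arm holds its last target. There are 200 camera calls.

TASK

Slide the bobbin of copper tie wire up off its post, where it overhangs the stack of trays, and stand it gently upright on the cork mat, clear of the gripper. Then take the top aluminium tray by its red corner tab and peel it off the clinging stack, tabbed corner first while the opposite corner is still down, leaving the rest of the stack where it is. Finish while still holding the tray by its tab, still and roughly level, open side up, centred over the blue mat about 15 cm above the bench; do not put it down or let go, and leave the can, trowel and brush alone.

Things in the scene. Friction and masses are not known exactly. Their poses are not given: they have to be found in the camera images.
- rack: Fixed plywood board 160 (x) by 235 (y) mm, 12 mm thick, from y = -97 to +138 mm. Origin on its underside, below the stack's centre; axes along its edges, z up. At (0, 98) mm stands a steel post: shoulder 32 mm in diameter up to 58 mm above the bench, on which the bobbin rests, then a pin 17 mm in diameter up to 100 mm above the bench, its tip tapered.
- bobbin_hub (a point): Grip point on the bobbin's axis, 48 mm above its underside, z up. Bobbin: 250 g, 60 mm tall; copper winding 60 mm in diameter with black flanges up to 26 mm, above them a bare black tube hub 28 mm in diameter; bore 20 mm. Starts on the post, underside 58 mm above the bench, overhanging the tray's rim by 10 mm with a 3.5 mm gap; its underside must rise above 100 mm to clear the post.
- bobbin_base (a point): Centre of the bobbin's underside, z along its axis.
- cork_mat: Fixed square cork mat, 130 x 130 x 4 mm, where the bobbin goes. Origin at the centre of its underside.
- blue_mat: Fixed square blue mat, 160 x 160 x 4 mm, the hand-over place. Origin at the centre of its underside.
- tray_center (a point): Middle of the top tray, 9 mm above its underside. Pressed aluminium, 90 g, rim 116 (x) by 156 (y) mm, 2.5 mm thick; body 94 x 134 mm, 17.5 mm deep, open side and z up. Starts nested in the stack, same yaw as the stand, underside 37 mm, rim top 54.5 mm above the bench. Tacky dabs near the four corners grip its walls, about 1 N each, over about the first 10 mm of rise.
- tray_tab (a point): Grip point of the red tab: upright plate on the rim at the tray's (-x,-y) corner, 10 mm thick, 26 mm long, rising 39 mm above the rim. This point: its middle in plan, 24.5 mm above the rim top; (-54,-73,+33) mm from point tray_center. Tray axes. The plate's length runs along the tray's diagonal towards the opposite corner, tray direction (0.595, 0.804), so it is pinched across that diagonal.
- tray_near (a point): Lower corner of the tray body under the tab, on the underside, (-47, -67, -9) mm from the tray's middle.
- tray_far (a point): Lower corner of the tray body opposite the tab, on the underside, (47, 67, -9) mm from the tray's middle; the corner about which the tray tips when it is peeled.
- stack: The rest of the stack: five nested trays that stay together as one loose thing, about 0.7 kg, rim 116 x 156 mm, 37.5 mm tall, standing on the stand's board. Origin at the centre of its underside, 12 mm above the bench; the top tray's underside rests 25 mm above this origin, inside its walls, with 3 mm of play all round.
- can: Bystander: steel can of mould coating, 66 mm in diameter, 100 mm tall, origin under its centre.
- trowel: Bystander: moulder's trowel lying flat, about 205 mm long along its x, 55 mm wide, 20 mm high.
- brush: Bystander: wooden-handled brush lying flat, about 200 mm long along its x, low, at the right end of the bench.
Mind the look-alikes: they are no part of the job. Of the things shaped like the part that bears bobbin_hub, the black one is meant.

How it is judged (in metres and radians):
On the way, in this order (a step that is already met when the one before it is completed fails the run):
1. the bobbin stands upright on the cork mat, released, the tray still in the stack (horizontal distance between bobbin_base and cork_mat below 0.045 m and height (world z) of bobbin_base between 0 and 0.009 m and angle between bobbin_base's own z axis and vertical below 0.12 rad and contact force between the fingers and bobbin below 0.1 N and z of tray_near in the frame of stack below 0.032 m), for 0.2 s.
2. the tray's tabbed corner is lifted out of the stack (15 mm) while its opposite corner is still down (within 8 mm) (contact force between the fingers and tray above 0.5 N and z of tray_near in the frame of stack above 0.04 m and z of tray_far in the frame of stack below 0.033 m), for 0.05 s.
At the end, for the whole second after the job is handed in: The gripper holds the tray still by its tab (grasp within 35 mm): middle 12-20 cm above the bench, within 50 mm of the blue mat's centre in plan, tilt under 23 degrees, clear of the stack; stack within 20 mm of its start; bobbin released, upright on the cork, within 45 mm of its centre (horizontal distance between bobbin_base and cork_mat below 0.045 m and height (world z) of bobbin_base between 0 and 0.009 m and angle between bobbin_base's own z axis and vertical below 0.12 rad and contact force between the fingers and bobbin below 0.1 N and distance between the grasp point and tray_tab below 0.035 m and contact force between the fingers and tray above 1 N and height (world z) of tray_center between 0.12 and 0.2 m and horizontal distance between tray_center and blue_mat below 0.05 m and angle between tray_center's own z axis and vertical below 0.4 rad and linear speed of tray below 0.03 m/s and contact force between tray and stack below 0.05 N and distance of stack from where it was at the start of the episode below 0.02 m); the arm keeps its last pose, push and grip.
It fails at once if the rest of the stack is lifted, tipped or pushed away (distance of stack from where it was at the start of the episode above 0.025 m or angle between stack's own z axis and vertical above 0.15 rad).
It fails at once if the bobbin is dropped or knocked over ((height (world z) of bobbin_base below 0.05 m and linear speed of bobbin above 0.6 m/s) or angle between bobbin_base's own z axis and vertical above 0.8 rad).
It fails at once if the can, trowel or brush is disturbed (distance of any of can, trowel, brush from where it was at the start of the episode above 0.03 m).
It also fails if it takes over 48 s, if anything falls off the work surface, if the arm or the gripper's body presses on something with over 40 N, if the wrist force passes 120 N, or if a joint passes its speed limit or range.

## Working session

There is one attempt and no reset: what is moved stays moved. The work goes in short steps, Python scripts to look and compute and a tool call to move; the robot and the scene stay as the last step left them, time stands still between calls to the robot, and variables do not carry over. Pictures are saved under pics/ and viewed, at most 10 in all, crops included, and the job is handed in when it is done.

Besides the shell and the picture viewer there is one more tool, called after "Emit:" as name(argument=value, ...) on one line, values as JSON. drive_tool: Moves the arm, as the interface text tells. Its arguments: {"type":"object","properties":{"targets":{"type":"array"}},"required":["targets"]}

```bash
mkdir -p pics; ls; cat > h.py <<'E'
import numpy as np, cv2
from cell import state, read_camera, job_done, grip_depth
def shot(n,name):
    c=read_camera(n); cv2.imwrite(f'pics/{name}.png',c['frame'][:,:,::-1]); return c
def ray(c,u,v):
    R=np.array(c['R']);t=np.array(c['t']);d=R.T@np.array([(u-c['cx'])/c['fx'],(v-c['cy'])/c['fy'],1]);return -R.T@t,d
def plane(c,u,v,z):
    o,d=ray(c,u,v);return o+d*(z-o[2])/d[2]
def proj(c,X):
    p=np.array(c['R'])@np.array(X,float)+np.array(c['t']);return c['fx']*p[0]/p[2]+c['cx'],c['fy']*p[1]/p[2]+c['cy']
E
python3 - <<'E'
from h import *
import pickle
a=shot('top','top0');b=shot('side','side0');pickle.dump((a,b),open('s0.pkl','wb'))
print(grip_depth,state())
for c in(a,b):print(ray(c,280,210))
E
```

```text
pics
18.8 {'t': 0.1, 'joints': array([ 1.10039493e+00,  4.91450502e-01,  1.55941594e+00, -7.17007829e-06,
        1.09169030e+00, -1.05605319e-01]), 'qvel': array([-0.00130228,  0.00041355, -0.00102749, -0.00084314, -0.00087961,
       -0.00106717]), 'tau': array([ 3.40554674e-03, -6.13625908e+01, -2.58612281e+01,  6.94249361e-02,
        4.69224597e-02, -3.30317380e-05]), 'eef_pos': array([222.85436209, 583.67580302, 214.14103968]), 'tcp_rot': array([-3.14063326e+00, -9.52999983e-05,  2.77679984e+00]), 'ft_force': array([-0.75728287,  0.405266  ,  0.01457728]), 'moment': array([ 0.01572944, -0.02218873, -0.00292381]), 'grip_force': 0.0, 'opening': 1.0014700265172236}
(array([ 379.45559632,  -83.80009215, 1125.8326531 ]), array([ 0.20436543, -0.0356831 , -0.97831817]))
(array([  -3.10806306, -829.86407215,  626.7345709 ]), array([ 0.53492127,  0.67840899, -0.50363963]))
```

View pics/top0.png

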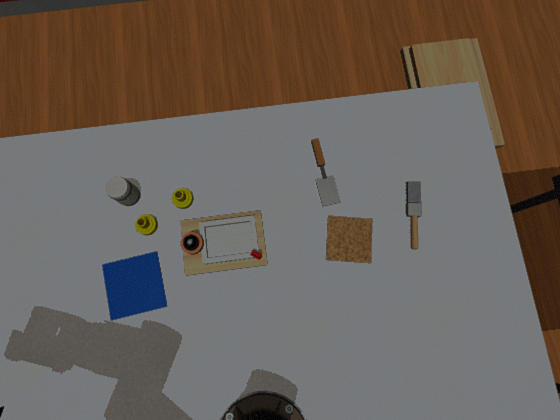

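View pics/side0.png

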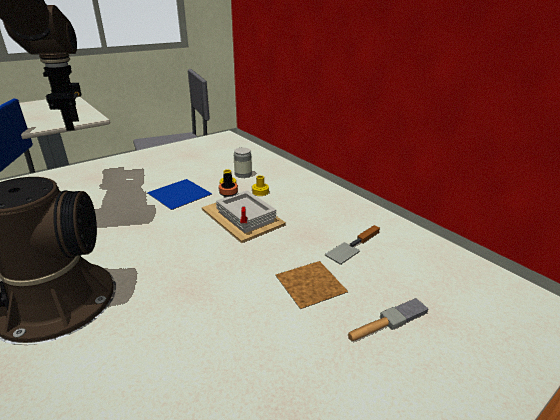

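The top view (image up = +x, left = +y) shows three bobbin-like things. The copper one with a black hub is at (192,242) on the board, and there are yellow look-alikes at (182,197) and (146,224). I choose (192,242). The red tab is at (257,254), cork (349,239), blue mat (135,286). In the side view the black hub is at (228,178) and the tab at (244,215).

```bash
python3 - <<'E'
from h import *
import pickle
a,b=pickle.load(open('s0.pkl','rb'))
f=a['frame'][170:330,90:290]; g=b['frame'][150:250,190:300]
x=cv2.resize(f,None,fx=2.25,fy=2.25,interpolation=2); y=cv2.resize(g,None,fx=3,fy=3,interpolation=2)
o=np.zeros((660,450,3),'uint8'); o[:360,:450]=x; o[360:660,:330]=y
o=cv2.resize(o,(400,586));cv2.imwrite('pics/crop0.png',o[:,:,::-1])
def blobs(c,lo,hi,z,roi,nm):
    h=cv2.cvtColor(c['frame'],cv2.COLOR_RGB2HSV); m=cv2.inRange(h,np.array(lo),np.array(hi))
    k=np.zeros_like(m);u0,u1,v0,v1=roi;k[v0:v1,u0:u1]=m[v0:v1,u0:u1]
    cs=max(cv2.findContours(k,0,1)[0],key=cv2.contourArea)
    r=cv2.minAreaRect(cs); P=np.array([plane(c,*p,z) for p in cv2.boxPoints(r)])
    e=P[1]-P[0];e2=P[2]-P[1]
    print(nm,'px',np.round(r[0],1),'ctr',plane(c,*r[0],z).round(1),'sides',np.linalg.norm(e).round(),np.linalg.norm(e2).round(),'ang',np.degrees(np.arctan2(e[1],e[0])).round(1), 'area',cv2.contourArea(cs))
blobs(a,(100,120,60),(130,255,255),4,(80,190,230,340),'blue')
blobs(a,(5,90,60),(25,255,255),4,(315,385,205,275),'cork')
blobs(a,(8,50,80),(28,255,255),12,(165,285,195,290),'rack')
blobs(a,(0,150,80),(6,255,255),93,(235,275,235,270),'tabtop')
blobs(b,(0,150,60),(8,255,255),70,(234,254,195,230),'tabside')
blobs(a,(0,0,0),(180,255,60),118,(178,205,230,255),'hub')
blobs(b,(0,0,0),(180,255,50),118,(215,240,165,190),'hubside')
E
```

```text
blue px [133.3 285.3] ctr [451.3 313.9   4. ] sides 170.0 158.0 ang -83.4 area 3067.0
cork px [349.1 239.1] ctr [ 503.2 -311.6    4. ] sides 128.0 132.0 ang -12.7 area 1856.0
rack px [222.2 242.4] ctr [539.2  52.1  12. ] sides 243.0 160.0 ang -89.9 area 4392.0
tabtop px [255.7 254.6] ctr [484.2 -42.3  93. ] sides 15.0 26.0 ang -33.3 area 40.5
tabside px [243.  214.5] ctr [489.  -37.3  70. ] sides 17.0 83.0 ang -36.7 area 48.5
hub px [190.5 242. ] ctr [535.6 120.5 118. ] sides 38.0 40.0 ang -50.7 area 174.0
hubside px [228. 180.] ctr [521.7  92.4 118. ] sides 38.0 98.0 ang -36.4 area 109.0
```

View pics/crop0.png

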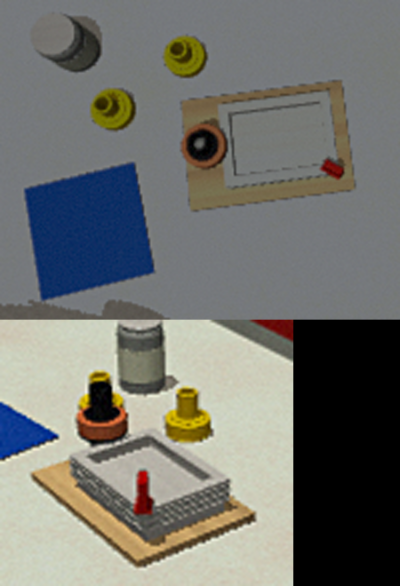

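```bash
python3 - <<'E'
from h import *
import pickle
a,b=pickle.load(open('s0.pkl','rb'))
h=cv2.cvtColor(a['frame'],cv2.COLOR_RGB2HSV)
m=cv2.inRange(h,np.array((8,50,80)),np.array((28,255,255)));k=np.zeros_like(m);k[195:290,165:285]=m[195:290,165:285]
cs=max(cv2.findContours(k,0,1)[0],key=cv2.contourArea)
q=cv2.approxPolyDP(cv2.convexHull(cs),4,True)[:,0];print([(tuple(p),plane(a,*p,12).round()[:2]) for p in q])
m=cv2.inRange(h,np.array((100,120,60)),np.array((130,255,255)))
cs=max(cv2.findContours(m,0,1)[0],key=cv2.contourArea)
q=cv2.approxPolyDP(cv2.convexHull(cs),5,True)[:,0];print('blue',[(tuple(p),plane(a,*p,4).round()[:2]) for p in q])
for n,c,r in(('top',a,(178,205,228,258)),('side',b,(212,244,165,200))):
    hh=cv2.cvtColor(c['frame'],cv2.COLOR_RGB2HSV);u0,u1,v0,v1=r
    blk=hh[v0:v1,u0:u1,2]<60; cop=cv2.inRange(hh,np.array((0,90,50)),np.array((14,255,255)))[v0:v1,u0:u1]>0
    for mm,s in((blk,'black'),(cop,'copper'),):
        y,x=np.nonzero(mm);print(n,s,x.min()+u0,x.max()+u0,y.min()+v0,y.max()+v0)
for X in [(539,126)]:
  for z in(118,84,60):
    print(z,'top',np.round(proj(a,(*X,z)),1),'side',np.round(proj(b,(*X,z)),1))
print('tab',np.round(proj(a,(484,-42,93)),1),np.round(proj(b,(484,-42,78)),1))
E
```

```text
[((np.int32(260), np.int32(211)), array([617., -66.])), ((np.int32(266), np.int32(264)), array([462., -65.])), ((np.int32(185), np.int32(274)), array([464., 165.])), ((np.int32(182), np.int32(220)), array([619., 161.]))]
blue [((np.int32(156), np.int32(252)), array([537., 244.])), ((np.int32(166), np.int32(305)), array([386., 226.])), ((np.int32(111), np.int32(319)), array([367., 380.])), ((np.int32(102), np.int32(265)), array([520., 399.]))]
top black 183 203 235 253
top copper 181 202 232 253
side black 221 242 173 196
side copper 219 237 183 194
118 top [188.3 241. ] side [227.1 174.8]
84 top [191.1 242.6] side [227.8 184.6]
60 top [192.9 243.7] side [228.2 191.3]
tab [255.6 254.7] [242.3 213.3]
```

Emit:
drive_tool(targets=[{"jaw":1,"travel":[-0.23,-0.157,0.01],"twist":0.6},{"jaw":1,"travel":[-0.23,-0.157,0.01],"twist":0.6},{"jaw":1,"travel":[-0.23,-0.157,0.01],"twist":0.6},{"jaw":1,"travel":[-0.23,-0.157,0.01],"twist":0.6},{"jaw":1,"travel":[-0.23,-0.157,0.01],"twist":0.6},{"jaw":1,"travel":[-0.23,-0.157,0.01],"twist":0.6},{"jaw":1,"travel":[-0.23,-0.157,0.01],"twist":0.6},{"jaw":1,"travel":[-0.23,-0.157,0.01],"twist":0.6}])

```text
t: 0.77
eef_pos: [384.0, 351.6, 204.3]
tcp_rot: [-3.141, 0.001, 2.173]
ft_force: [0.3, 0.2, 0.1]
opening: 1.001
grip_force: 0.0
```

Emit:
drive_tool(targets=[{"jaw":1,"travel":[-0.274,0.001,0.054],"twist":0.602},{"jaw":1,"travel":[-0.274,0.001,0.054],"twist":0.602},{"jaw":1,"travel":[-0.274,0.001,0.054],"twist":0.602},{"jaw":1,"travel":[-0.274,0.001,0.054],"twist":0.602},{"jaw":1,"travel":[-0.274,0.001,0.054],"twist":0.602},{"jaw":1,"travel":[-0.274,0.001,0.054],"twist":0.602},{"jaw":1,"travel":[-0.274,0.001,0.054],"twist":0.602},{"jaw":1,"travel":[-0.274,0.001,0.054],"twist":0.602}])

```text
t: 1.43
eef_pos: [540.9, 127.1, 149.2]
tcp_rot: [-3.141, 0.0, 1.571]
ft_force: [-0.4, -0.6, -0.6]
opening: 0.996
grip_force: 0.0
```

```bash
python3 - <<'E'
from h import *
c=shot('side','s1'); print(state()['eef_pos'],state()['tcp_rot'])
cv2.imwrite('pics/s1c.png',cv2.resize(c['frame'][90:240,170:320],None,fx=4,fy=4,interpolation=2)[:,:,::-1])
print(proj(c,state()['eef_pos']))
E
```

```text
[539.54306764 128.88928598 149.60202809] [-3.14023337e+00  4.41704624e-05  1.57147146e+00]
(np.float64(226.2045490631637), np.float64(165.0729639656421))
```

View pics/s1c.png

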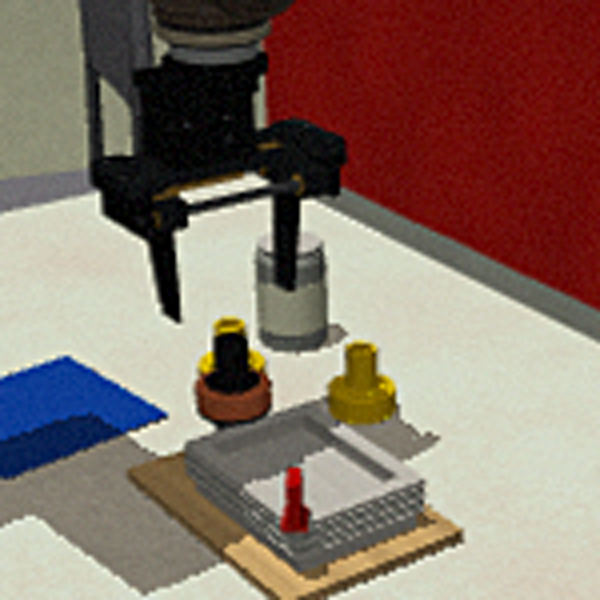

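The crop shows the finger tips at (175,320) and (290,290), straddling the black hub at (232,345). Their midpoint lies over the hub, so I descend and grip.

Emit:
drive_tool(targets=[{"jaw":1,"travel":[0,0,0.03],"twist":0},{"jaw":1,"travel":[0,0,0.05],"twist":0},{"jaw":1,"travel":[0,0,0.061],"twist":0},{"jaw":0.5,"travel":[0,0,0.061],"twist":0},{"jaw":0.3,"travel":[0,0,0.061],"twist":0},{"jaw":0.1,"travel":[0,0,0.061],"twist":0},{"jaw":0.1,"travel":[0,0,0.061],"twist":0},{"jaw":0.1,"travel":[0,0,0.061],"twist":0}])

```text
t: 2.15
eef_pos: [539.1, 130.8, 90.7]
tcp_rot: [3.14, -0.0, 1.575]
ft_force: [-0.8, -0.3, 0.1]
opening: 0.707
grip_force: 0.0
```

Emit:
drive_tool(targets=[{"jaw":0,"travel":[0,0,0],"twist":0},{"jaw":0,"travel":[0,0,0],"twist":0},{"jaw":0,"travel":[0,0,0],"twist":0}])

```text
t: 2.4
eef_pos: [538.8, 130.5, 89.9]
tcp_rot: [3.141, -0.0, 1.575]
ft_force: [0.5, -0.1, -0.5]
opening: 0.493
grip_force: 0.0
```

Emit:
drive_tool(targets=[{"jaw":0,"travel":[-0.003,0,0],"twist":0},{"jaw":0,"travel":[-0.003,0,0],"twist":0},{"jaw":0,"travel":[-0.003,0,0],"twist":0},{"jaw":0,"travel":[-0.003,0,0],"twist":0},{"jaw":0,"travel":[-0.003,0,0],"twist":0}])

```text
t: 2.82
eef_pos: [538.8, 127.4, 89.6]
tcp_rot: [3.142, 0.0, 1.575]
ft_force: [0.0, -0.7, -0.4]
opening: 0.289
grip_force: 30.0
```

Emit:
drive_tool(targets=[{"jaw":0,"travel":[0,0,-0.004],"twist":0},{"jaw":0,"travel":[0,0,-0.012],"twist":0},{"jaw":0,"travel":[0,0,-0.02],"twist":0},{"jaw":0,"travel":[0,0,-0.03],"twist":0},{"jaw":0,"travel":[0,0,-0.04],"twist":0},{"jaw":0,"travel":[0,0,-0.05],"twist":0},{"jaw":0,"travel":[0,0,-0.06],"twist":0},{"jaw":0,"travel":[0,0,-0.065],"twist":0}])

```text
t: 3.48
eef_pos: [539.1, 127.6, 156.5]
tcp_rot: [3.14, -0.0, 1.575]
ft_force: [-0.3, 0.1, -2.1]
opening: 0.294
grip_force: 30.0
```

Emit:
drive_tool(targets=[{"jaw":0,"travel":[-0.01,-0.001,0],"twist":0},{"jaw":0,"travel":[-0.035,-0.003,0],"twist":0},{"jaw":0,"travel":[-0.07,-0.006,0],"twist":0},{"jaw":0,"travel":[-0.105,-0.009,0],"twist":0},{"jaw":0,"travel":[-0.14,-0.012,0],"twist":0},{"jaw":0,"travel":[-0.175,-0.015,0],"twist":0},{"jaw":0,"travel":[-0.21,-0.018,0],"twist":0},{"jaw":0,"travel":[-0.22,-0.019,0],"twist":0}])

```text
t: 4.15
eef_pos: [519.8, -96.9, 154.3]
tcp_rot: [-3.141, 0.001, 1.572]
ft_force: [-0.5, -0.3, -2.3]
opening: 0.293
grip_force: 30.0
```

Emit:
drive_tool(targets=[{"jaw":0,"travel":[-0.02,-0.001,0],"twist":0},{"jaw":0,"travel":[-0.05,-0.004,0],"twist":0},{"jaw":0,"travel":[-0.085,-0.007,0],"twist":0},{"jaw":0,"travel":[-0.12,-0.01,0],"twist":0},{"jaw":0,"travel":[-0.155,-0.013,0],"twist":0},{"jaw":0,"travel":[-0.19,-0.016,0],"twist":0},{"jaw":0,"travel":[-0.212,-0.018,0],"twist":0},{"jaw":0,"travel":[-0.22,-0.019,0],"twist":0}])

```text
t: 4.82
eef_pos: [501.5, -315.9, 154.0]
tcp_rot: [-3.141, 0.0, 1.572]
ft_force: [-0.1, 0.1, -3.0]
opening: 0.294
grip_force: 30.0
```

```bash
python3 - <<'E'
from h import *
c=shot('side','s2');s=state(); print(s['eef_pos'],s['tcp_rot'],s['grip_force'])
cv2.imwrite('pics/s2c.png',cv2.resize(c['frame'][120:320,220:420],None,fx=2.5,fy=2.5)[:,:,::-1])
print(proj(c,(503,-312,4)))
E
```

```text
[ 501.52577604 -315.5603218   153.97803105] [-3.14120482e+00  4.09344189e-05  1.57216503e+00] 29.989441065117717
(np.float64(310.44801274685705), np.float64(282.1212115062311))
```

View pics/s2c.png

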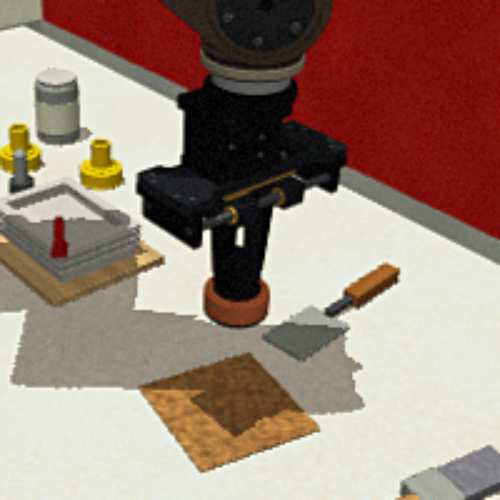

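The bobbin hangs upright at crop (238,300), above the cork at (230,410). I lower it now.

Emit:
drive_tool(targets=[{"jaw":0,"travel":[0,0,0.015],"twist":0},{"jaw":0,"travel":[0,0,0.035],"twist":0},{"jaw":0,"travel":[0,0,0.055],"twist":0},{"jaw":0,"travel":[0,0,0.075],"twist":0},{"jaw":0,"travel":[0,0,0.092],"twist":0},{"jaw":0,"travel":[0,0,0.104],"twist":0},{"jaw":0,"travel":[0,0,0.11],"twist":0},{"jaw":0,"travel":[0,0,0.112],"twist":0}])

```text
t: 5.53
eef_pos: [502.3, -311.8, 41.8]
tcp_rot: [-3.14, -0.001, 1.575]
ft_force: [-0.5, 0.1, -1.8]
opening: 0.29
grip_force: 30.0
```

Emit:
drive_tool(targets=[{"jaw":0,"travel":[0,0,0.001],"twist":0},{"jaw":0,"travel":[0,0,0.002],"twist":0},{"jaw":0,"travel":[0,0,0.003],"twist":0},{"jaw":0,"travel":[0,0,0.004],"twist":0},{"jaw":0,"travel":[0,0,0.005],"twist":0},{"jaw":0,"travel":[0,0,0.005],"twist":0}])

```text
t: 6.03
eef_pos: [502.5, -312.6, 37.7]
tcp_rot: [3.141, 0.0, 1.575]
ft_force: [-0.5, 0.3, -2.8]
opening: 0.289
grip_force: 30.0
```

Emit:
drive_tool(targets=[{"jaw":0,"travel":[0,0,0.001],"twist":0},{"jaw":0,"travel":[0,0,0.0015],"twist":0},{"jaw":0,"travel":[0,0,0.002],"twist":0},{"jaw":0,"travel":[0,0,0.0025],"twist":0},{"jaw":0,"travel":[0,0,0.0025],"twist":0}])

```text
t: 6.45
eef_pos: [502.6, -312.6, 35.6]
tcp_rot: [3.141, 0.0, 1.575]
ft_force: [0.2, 1.8, 3.9]
opening: 0.293
grip_force: 30.0
```

Contact with the cork; I release.

Emit:
drive_tool(targets=[{"jaw":0.35,"travel":[0,0,0],"twist":0},{"jaw":0.4,"travel":[0,0,0],"twist":0},{"jaw":0.5,"travel":[0,0,0],"twist":0},{"jaw":0.6,"travel":[0,0,0],"twist":0},{"jaw":0.6,"travel":[0,0,0],"twist":0},{"jaw":0.6,"travel":[0,0,0],"twist":0},{"jaw":0.6,"travel":[0,0,-0.01],"twist":0},{"jaw":0.6,"travel":[0,0,-0.03],"twist":0}])

```text
t: 7.12
eef_pos: [501.6, -312.0, 64.1]
tcp_rot: [-3.139, -0.002, 1.575]
ft_force: [-0.2, 0.4, -0.5]
opening: 0.6
grip_force: 0.0
```

Emit:
drive_tool(targets=[{"jaw":0.5,"travel":[0,0,-0.03],"twist":0},{"jaw":0.5,"travel":[0,0,-0.07],"twist":0},{"jaw":0.5,"travel":[0,0,-0.11],"twist":0},{"jaw":0.5,"travel":[0,0,-0.11],"twist":0}])

```text
t: 7.45
eef_pos: [504.6, -314.1, 183.1]
tcp_rot: [3.133, 0.007, 1.575]
ft_force: [1.2, -1.2, -0.1]
opening: 0.501
grip_force: 0.0
```

```bash
python3 - <<'E'
from h import *
c=shot('side','s3');s=state(); print(s['eef_pos'],s['tcp_rot'],s['opening'])
h=cv2.cvtColor(c['frame'],cv2.COLOR_RGB2HSV)
m=cv2.inRange(h,np.array((0,150,60)),np.array((8,255,255)));k=np.zeros_like(m);k[195:230,234:254]=m[195:230,234:254]
y,x=np.nonzero(k);print('tab side px',x.mean(),y.mean(),y.min(),y.max(),x.min(),x.max())
t=shot('top','t3');h=cv2.cvtColor(t['frame'],cv2.COLOR_RGB2HSV)
m=cv2.inRange(h,np.array((0,150,60)),np.array((6,255,255)));k=np.zeros_like(m);k[230:275,235:280]=m[230:275,235:280]
y,x=np.nonzero(k);print('tab top px',x.mean(),y.mean(),len(x),plane(t,x.mean(),y.mean(),90))
g=np.vstack([cv2.resize(c['frame'][180:320,210:400],(640,472)[:2] if 0 else (400,295)),cv2.resize(t['frame'][190:290,170:306],(400,294))])
cv2.imwrite('pics/s3c.png',g[:,:,::-1])
E
```

```text
[ 503.70972358 -313.49335079  179.73546992] [3.13551656 0.00468134 1.57486719] 0.501810026957671
tab side px 243.16666666666666 215.87878787878788 207 222 240 246
tab top px 255.74576271186442 254.3728813559322 59 [485.05294114 -42.38713585  90.        ]
```

View pics/s3c.png

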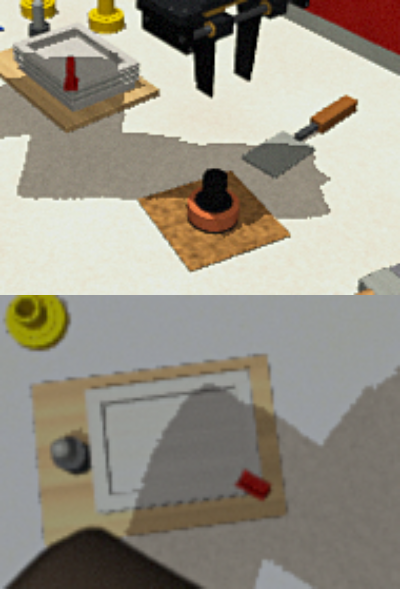

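The bobbin stands upright on the cork at crop (213,200), clear of the fingers. The tab is at about (485,-43). I go there and grip the plate's outer upper part, so the tray can pivot in the pads while peeling.

Emit:
drive_tool(targets=[{"jaw":0.5,"travel":[0.035,-0.003,0],"twist":0.08},{"jaw":0.5,"travel":[0.07,-0.006,0],"twist":0.18},{"jaw":0.5,"travel":[0.11,-0.009,0],"twist":0.28},{"jaw":0.5,"travel":[0.15,-0.013,0],"twist":0.38},{"jaw":0.5,"travel":[0.19,-0.016,0],"twist":0.48},{"jaw":0.5,"travel":[0.225,-0.019,0],"twist":0.58},{"jaw":0.5,"travel":[0.262,-0.023,0],"twist":0.641},{"jaw":0.5,"travel":[0.262,-0.023,0],"twist":0.641}])

```text
t: 8.22
eef_pos: [476.4, -45.9, 174.1]
tcp_rot: [-3.138, 0.001, 0.933]
ft_force: [0.3, -0.1, 0.5]
opening: 0.498
grip_force: 0.0
```

Emit:
drive_tool(targets=[{"jaw":0.4,"travel":[0,0,0.03],"twist":0},{"jaw":0.4,"travel":[0,0,0.05],"twist":0},{"jaw":0.4,"travel":[0,0,0.06],"twist":0},{"jaw":0.4,"travel":[0,0,0.06],"twist":0},{"jaw":0.4,"travel":[0,0,0.06],"twist":0}])

```text
t: 8.63
eef_pos: [478.0, -50.9, 114.3]
tcp_rot: [-3.139, 0.001, 0.934]
ft_force: [-0.8, -0.4, 0.7]
opening: 0.398
grip_force: 0.0
```

```bash
python3 - <<'E'
from h import *
c=shot('side','s4');s=state(); print(s['eef_pos'],s['tcp_rot'],s['opening'],proj(c,s['eef_pos']))
cv2.imwrite('pics/s4c.png',cv2.resize(c['frame'][140:260,190:310],None,fx=4,fy=4)[:,:,::-1])
E
```

```text
[478.35404872 -50.95742823 115.00297196] [-3.14070400e+00  2.99333354e-04  9.33768421e-01] 0.40022942912779036 (np.float64(241.8200680472994), np.float64(203.5893450425368))
```

View pics/s4c.png

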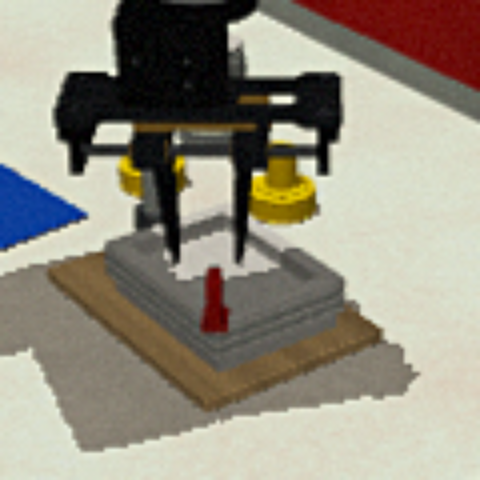

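Fingers at crop (178,262) and (240,262) straddle the tab, whose top is at (214,268). I shift 2 mm to the right, descend and close.

Emit:
drive_tool(targets=[{"jaw":0.4,"travel":[0,0.002,0.015],"twist":0},{"jaw":0.4,"travel":[0,0.002,0.03],"twist":0},{"jaw":0.3,"travel":[0,0.002,0.035],"twist":0},{"jaw":0.2,"travel":[0,0.002,0.035],"twist":0},{"jaw":0,"travel":[0,0.002,0.035],"twist":0},{"jaw":0,"travel":[0,0.002,0.035],"twist":0},{"jaw":0,"travel":[0,0.002,0.035],"twist":0},{"jaw":0,"travel":[0,0.002,0.035],"twist":0}])

```text
t: 9.35
eef_pos: [480.4, -52.0, 80.9]
tcp_rot: [3.14, -0.001, 0.934]
ft_force: [-0.7, -1.0, 5.1]
opening: 0.103
grip_force: 30.0
```

Emit:
drive_tool(targets=[{"jaw":0,"travel":[0,0,0],"twist":0},{"jaw":0,"travel":[0,0,0],"twist":0}])

```text
t: 9.52
eef_pos: [480.4, -52.0, 80.9]
tcp_rot: [3.14, -0.001, 0.934]
ft_force: [-0.6, -0.7, 6.4]
opening: 0.103
grip_force: 30.0
```

Emit:
drive_tool(targets=[{"jaw":0,"travel":[0.0005,0,-0.002],"twist":0},{"jaw":0,"travel":[0.001,0,-0.004],"twist":0},{"jaw":0,"travel":[0.0015,0,-0.006],"twist":0},{"jaw":0,"travel":[0.002,0,-0.008],"twist":0},{"jaw":0,"travel":[0.002,0,-0.008],"twist":0},{"jaw":0,"travel":[0.002,0,-0.008],"twist":0}])

```text
t: 10.02
eef_pos: [481.3, -50.2, 88.3]
tcp_rot: [3.141, -0.0, 0.934]
ft_force: [-0.1, 1.2, -0.4]
opening: 0.102
grip_force: 30.0
```

```bash
python3 - <<'E'
from h import *
c=shot('side','s5');s=state(); print(s['eef_pos'],s['ft_force'],s['moment'],s['grip_force'])
cv2.imwrite('pics/s5c.png',cv2.resize(c['frame'][180:250,200:300],None,fx=6,fy=6,interpolation=2)[:,:,::-1])
E
```

```text
[481.25902141 -50.25435378  88.21028775] [ 0.75648804  0.70437607 -1.25421871] [-0.16014211  0.19238674 -0.01053683] 29.99827355146408
```

View pics/s5c.png

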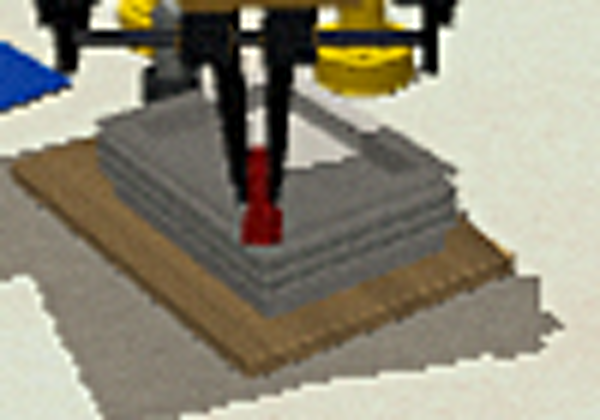

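Near corner is rising with only about 1.3 N at the wrist, so the tray is pivoting rather than lifting whole. I continue the arc.

Emit:
drive_tool(targets=[{"jaw":0,"travel":[0.0005,0,-0.002],"twist":0},{"jaw":0,"travel":[0.001,0,-0.004],"twist":0},{"jaw":0,"travel":[0.0015,0,-0.006],"twist":0},{"jaw":0,"travel":[0.002,0,-0.008],"twist":0},{"jaw":0,"travel":[0.0025,0,-0.01],"twist":0},{"jaw":0,"travel":[0.0025,0,-0.011],"twist":0},{"jaw":0,"travel":[0.0025,0,-0.011],"twist":0},{"jaw":0,"travel":[0.0025,0,-0.011],"twist":0}])

```text
t: 10.73
eef_pos: [482.8, -48.3, 99.2]
tcp_rot: [3.141, -0.0, 0.934]
ft_force: [-1.9, -0.8, -2.0]
opening: 0.102
grip_force: 30.0
```

```bash
python3 - <<'E'
from h import *
c=shot('side','s6');s=state(); print(s['eef_pos'],s['ft_force'],s['moment'],s['grip_force'])
cv2.imwrite('pics/s6c.png',cv2.resize(c['frame'][180:250,200:300],None,fx=6,fy=6,interpolation=2)[:,:,::-1])
E
```

```text
[482.76558354 -48.34905583  99.18607471] [-0.17762454 -0.34408884 -1.80519973] [-0.26719554  0.3658555  -0.00394077] 29.99969869852066
```

View pics/s6c.png

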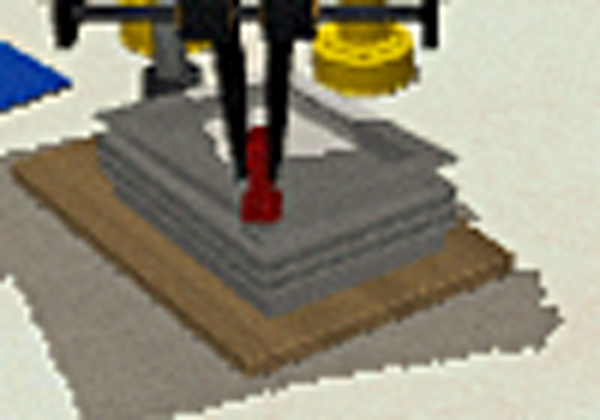

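The tray has tilted. Its near corner is up by about 17 mm (tab now at crop (262,175)), while the left rim corner (97,115) moved only about 5 mm, as a pivot about the far corner would give. I raise 6 mm more for margin.

Emit:
drive_tool(targets=[{"jaw":0,"travel":[0.0005,0,-0.002],"twist":0},{"jaw":0,"travel":[0.001,0,-0.004],"twist":0},{"jaw":0,"travel":[0.0015,0,-0.006],"twist":0},{"jaw":0,"travel":[0.0015,0,-0.006],"twist":0},{"jaw":0,"travel":[0.0015,0,-0.006],"twist":0}])

```text
t: 11.2
eef_pos: [483.6, -47.0, 105.3]
tcp_rot: [3.141, -0.0, 0.934]
ft_force: [-0.3, 0.4, -1.8]
opening: 0.098
grip_force: 30.0
```

```bash
python3 - <<'E'
from h import *
c=shot('side','s7');s=state(); print(s['eef_pos'],s['ft_force'],s['moment'],s['grip_force'])
# initial rim-corner pixels vs pivot / rigid hypotheses
O=np.array([540,28,0.]);rise=24.
piv=O+np.array([47,67,37.]);dg=np.array([.595,.804,0])
def piv_rot(X):
    r=X-piv;th=np.arctan2(rise,164.);R=cv2.Rodrigues(np.cross([0,0,1],-dg)*-th)[0]
    return piv+R@r
for n,q in(('near',(-58,-78)),('left',(-58,78)),('right',(58,-78)),('far',(58,78))):
    X=O+np.array([*q,54.5]);print(n,'start',np.round(proj(c,X),1),'pivot',np.round(proj(c,piv_rot(X)),1),piv_rot(X)[2].round(),'rigid',np.round(proj(c,X+[0,0,rise]),1))
cv2.imwrite('pics/s7c.png',cv2.resize(c['frame'][180:250,200:300],None,fx=6,fy=6,interpolation=2)[:,:,::-1])
E
```

```text
[483.57795287 -47.05776051 105.22446351] [-1.03827208 -0.00325011 -0.60055273] [-0.17303488  0.31987857  0.09313657] 29.998186826705933
near start [243.6 221.9] pivot [243.3 213.2] 80.0 rigid [243.3 214.5]
left start [215.8 200.4] pivot [215.7 197.7] 62.0 rigid [215.2 193.5]
right start [276.4 209.4] pivot [276.4 204.2] 70.0 rigid [276.4 202.4]
far start [247.2 190.1] pivot [247.2 190.4] 52.0 rigid [246.9 183.5]
```

View pics/s7c.png

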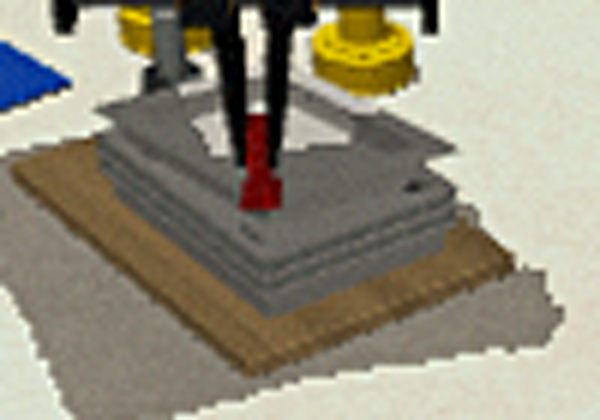

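The left corner is at row 198.0 (pivot hypothesis 197.7, rigid 193.5) and the right at 205 (204.2 against 202.4). So it is peeled about the far corner, and I lift clear.

Emit:
drive_tool(targets=[{"jaw":0,"travel":[0,0,-0.003],"twist":0},{"jaw":0,"travel":[0,0,-0.006],"twist":0},{"jaw":0,"travel":[0,0,-0.01],"twist":0},{"jaw":0,"travel":[0,0,-0.014],"twist":0},{"jaw":0,"travel":[0,0,-0.018],"twist":0},{"jaw":0,"travel":[0,0,-0.022],"twist":0},{"jaw":0,"travel":[0,0,-0.027],"twist":0},{"jaw":0,"travel":[0,0,-0.032],"twist":0}])

```text
t: 11.92
eef_pos: [483.6, -47.1, 137.7]
tcp_rot: [3.141, -0.0, 0.934]
ft_force: [0.5, -0.4, -0.4]
opening: 0.104
grip_force: 30.0
```

Emit:
drive_tool(targets=[{"jaw":0,"travel":[0,0,-0.005],"twist":0},{"jaw":0,"travel":[0,0,-0.012],"twist":0},{"jaw":0,"travel":[0,0,-0.021],"twist":0},{"jaw":0,"travel":[0,0,-0.03],"twist":0},{"jaw":0,"travel":[0,0,-0.04],"twist":0},{"jaw":0,"travel":[0,0,-0.049],"twist":0},{"jaw":0,"travel":[0,0,-0.056],"twist":0},{"jaw":0,"travel":[0,0,-0.06],"twist":0}])

```text
t: 12.58
eef_pos: [483.8, -47.1, 198.3]
tcp_rot: [3.14, -0.001, 0.934]
ft_force: [-0.3, -1.1, -1.1]
opening: 0.101
grip_force: 30.0
```

```bash
cat > m.py <<'E'
from h import *
# tray light-blob extent and tab pixels in both views vs model: tray at tilt th about tab
s=state();print(s['t'],s['eef_pos'],s['tcp_rot'],s['ft_force'],s['moment'],s['grip_force'])
import sys
for n in('side','top'):
    c=shot(n,n+sys.argv[1]);h=cv2.cvtColor(c['frame'],cv2.COLOR_RGB2HSV)
    m=cv2.inRange(h,np.array((0,150,40)),np.array((7,255,255)))
    u,v=map(int,proj(c,s['eef_pos']));k=np.zeros_like(m);k[max(0,v-25):v+25,max(0,u-25):u+25]=m[max(0,v-25):v+25,max(0,u-25):u+25]
    y,x=np.nonzero(k);print(n,'tcp px',u,v,'red',(x.mean(),y.mean(),y.min(),y.max(),x.min(),x.max()) if len(x) else None)
    yaw=s['tcp_rot'][2]+0.0; g=np.array([np.cos(yaw),np.sin(yaw),0]);e=np.array([np.sin(yaw),-np.cos(yaw),0])
    # tab grip point relative to TCP: +10 along g, about -1 z
    T=np.array(s['eef_pos'])+10*g
    for th in(5,10,15,20,25):
        a=np.radians(th);G=g*np.cos(a)-np.array([0,0,np.sin(a)]);Z=g*np.sin(a)+np.array([0,0,np.cos(a)])
        C=T+91*G-33*Z
        P=lambda x,y,z:C+(.595*x+.804*y)*G+(.804*x-.595*y)*e+z*Z
        print(th,'C',C.round(),*[np.round(proj(c,P(x,y,8.5))) for x,y in((-58,-78),(58,-78),(58,78),(-58,78))])
E
python3 m.py A
```

```text
12.5833 [483.84101193 -47.10784158 198.31895395] [ 3.14042514e+00 -6.23240583e-04  9.33780238e-01] [-0.28975889 -1.10987543 -1.09349382] [-0.22523393  0.18623077 -0.0044971 ] 29.992333352565765
side tcp px 241 174 red (np.float64(241.671875), np.float64(177.734375), np.int64(168), np.int64(184), np.int64(239), np.int64(245))
5 C [542.  31. 158.] [242. 183.] [276. 174.] [246. 160.] [213. 167.]
10 C [540.  28. 150.] [242. 183.] [276. 176.] [246. 165.] [213. 171.]
15 C [537.  25. 143.] [242. 183.] [276. 178.] [246. 171.] [213. 174.]
20 C [534.  21. 136.] [242. 183.] [276. 180.] [246. 176.] [213. 178.]
25 C [531.  16. 130.] [242. 182.] [276. 182.] [246. 181.] [213. 182.]
top tcp px 255 250 red None
5 C [542.  31. 158.] [255. 251.] [250. 205.] [189. 214.] [193. 260.]
10 C [540.  28. 150.] [256. 251.] [251. 206.] [192. 216.] [195. 261.]
15 C [537.  25. 143.] [257. 252.] [252. 207.] [195. 218.] [197. 262.]
20 C [534.  21. 136.] [257. 252.] [254. 209.] [198. 221.] [199. 263.]
25 C [531.  16. 130.] [258. 252.] [255. 210.] [202. 223.] [202. 265.]
```

```bash
python3 - <<'E'
import cv2,numpy as np
a=cv2.imread('pics/sideA.png').astype(int);b=cv2.imread('pics/side0.png').astype(int)
h=cv2.cvtColor(a.astype('uint8'),cv2.COLOR_BGR2HSV)
for u in range(209,224,2): print(u,' '.join('%3d/%3d'%(h[v,u,2],h[v,u,1]) for v in range(158,192,2)))
print()
for u in range(262,282,2): print(u,' '.join('%3d/%3d'%(h[v,u,2],h[v,u,1]) for v in range(164,194,2)))
E
```

```text
209 213/ 19 219/ 24 218/ 22 218/ 23 213/ 22 217/ 25 224/ 22 220/ 19 218/ 23 218/ 23 218/ 28 214/ 23 215/ 23 215/ 25 213/ 25 222/ 24 229/ 27
211 216/ 22 214/ 25 217/ 22 217/ 25 218/ 21 218/ 25 218/ 25 212/ 19 220/ 22 216/ 24 213/ 24 214/ 23 216/ 26 218/ 25 216/ 27 223/ 23 219/ 23
213 216/ 24 214/ 27 218/ 21 217/ 25 216/ 22 217/ 21 194/ 20 219/ 22 213/ 26 215/ 24 214/ 23 215/ 24 216/ 22 217/ 27 216/ 26 216/ 25 215/ 24
215 216/ 20 214/ 24 217/ 25 219/ 22 218/ 22 224/ 23 167/ 18 219/ 26 214/ 30 216/ 26 215/ 25 211/ 25 214/ 21 213/ 25 219/ 27 219/ 26 212/ 24
217 214/ 25 220/ 24 217/ 24 217/ 25 221/ 22 220/ 21 183/ 24 128/ 16 224/ 22 220/ 22 218/ 25 218/ 21 217/ 21 215/ 24 216/ 21 215/ 25 212/ 22
219 217/ 19 219/ 24 217/ 24 215/ 24 217/ 27 222/ 22 186/ 26 177/ 17  99/ 31 194/ 30 221/ 14 220/ 65 164/ 68 204/ 36 206/ 38 217/ 16 217/ 21
221 213/ 23 212/ 22 217/ 26 217/ 20 218/ 22 204/ 21 126/ 20 198/ 27 111/ 21  95/ 19 225/111 198/255 213/255 125/255 128/255 190/ 64 219/ 21
223 219/ 19 217/ 21 214/ 25 219/ 28 221/ 22 189/ 22  85/ 36 183/ 18 181/ 18  68/  0 184/255 224/255 176/255 123/255 135/
[... 560 characters left out ...]
  86/ 27 105/ 29  87/ 15  77/ 20 236/ 23 219/ 22 224/ 13 224/ 14 227/ 18 219/ 19
272 215/ 26 213/ 24 215/ 25 217/ 21 220/ 26 110/ 23  94/ 24 228/ 25 215/ 21 222/ 16 220/ 21 224/ 22 221/ 24 221/ 20 214/ 19
274 217/ 27 211/ 30 216/ 30 214/ 31 217/ 25 214/ 27  96/ 37 222/ 24 215/ 26 224/ 23 220/ 23 222/ 14 221/ 22 218/ 25 219/ 20
276 218/ 26 216/ 25 214/ 23 217/ 25 216/ 19 223/ 27 124/ 23 221/ 24 221/ 20 219/ 19 220/ 22 220/ 24 216/ 18 220/ 22 217/ 26
278 217/ 26 219/ 22 217/ 25 217/ 25 214/ 25 219/ 28 218/ 26 214/ 25 219/ 20 221/ 18 221/ 17 222/ 21 218/ 20 222/ 24 218/ 22
280 215/ 24 215/ 25 215/ 23 212/ 31 215/ 23 216/ 25 216/ 21 220/ 21 219/ 21 219/ 23 220/ 20 219/ 22 219/ 23 219/ 23 221/ 18
```

The corners at (213,170) and (276,176) match a tilt of about 9°, with the tray centre near (541,29,151). I carry it gently to the blue mat at (452,312).

Emit:
drive_tool(targets=[{"jaw":0,"travel":[0.003,-0.004,0],"twist":0},{"jaw":0,"travel":[0.009,-0.012,0],"twist":0},{"jaw":0,"travel":[0.019,-0.026,0],"twist":0},{"jaw":0,"travel":[0.031,-0.042,0],"twist":0},{"jaw":0,"travel":[0.044,-0.06,0],"twist":0},{"jaw":0,"travel":[0.057,-0.078,0],"twist":0},{"jaw":0,"travel":[0.069,-0.094,0],"twist":0},{"jaw":0,"travel":[0.08,-0.109,0],"twist":0}])

```text
t: 13.35
eef_pos: [442.4, 83.7, 196.7]
tcp_rot: [-3.141, 0.001, 0.934]
ft_force: [0.2, 0.5, -0.3]
opening: 0.1
grip_force: 30.0
```

Emit:
drive_tool(targets=[{"jaw":0,"travel":[0.011,-0.015,0],"twist":0},{"jaw":0,"travel":[0.024,-0.033,0],"twist":0},{"jaw":0,"travel":[0.038,-0.052,0],"twist":0},{"jaw":0,"travel":[0.052,-0.071,0],"twist":0},{"jaw":0,"travel":[0.066,-0.09,0],"twist":0},{"jaw":0,"travel":[0.078,-0.107,0],"twist":0},{"jaw":0,"travel":[0.088,-0.12,0],"twist":0},{"jaw":0,"travel":[0.095,-0.13,0],"twist":0}])

```text
t: 14.02
eef_pos: [394.2, 237.4, 196.7]
tcp_rot: [-3.141, 0.001, 0.935]
ft_force: [1.1, -0.1, -1.1]
opening: 0.102
grip_force: 30.0
```

Emit:
drive_tool(targets=[{"jaw":0,"travel":[0,0,0],"twist":0},{"jaw":0,"travel":[0,0,0],"twist":0},{"jaw":0,"travel":[0,0,0],"twist":0},{"jaw":0,"travel":[0,0,0],"twist":0},{"jaw":0,"travel":[0,0,0],"twist":0},{"jaw":0,"travel":[0,0,0],"twist":0}])

```text
t: 14.52
eef_pos: [395.7, 235.3, 197.1]
tcp_rot: [-3.142, -0.0, 0.933]
ft_force: [-0.7, 0.0, -1.2]
opening: 0.102
grip_force: 30.0
```

```bash
python3 m.py B; python3 - <<'E'
import cv2,numpy as np,pickle
from h import *
a0,_=pickle.load(open('s0.pkl','rb'))
h=cv2.cvtColor(cv2.imread('pics/sideB.png'),cv2.COLOR_BGR2HSV)
g=((h[:,:,1]<45)&(h[:,:,2]<200)&(h[:,:,2]>60)).astype('uint8')
g[:120]=0;g[240:]=0;g[:,:120]=0;g[:,330:]=0
for c in cv2.findContours(cv2.morphologyEx(g,2,np.ones((2,2))),0,1)[0]:
    if cv2.contourArea(c)>40:
        p=c[:,0];print(cv2.boundingRect(c),'L',p[p[:,0].argmin()],'R',p[p[:,0].argmax()])
E
```

```text
14.5167 [395.73403671 235.29305134 197.123672  ] [-3.14154049e+00 -3.27942737e-05  9.32853095e-01] [-0.66796001  0.00839071 -1.20440289] [-0.16058407  0.13340518 -0.0289273 ] 29.992446899414062
side tcp px 165 150 red (np.float64(165.95652173913044), np.float64(153.43478260869566), np.int64(145), np.int64(159), np.int64(163), np.int64(170))
5 C [454. 314. 156.] [167. 158.] [201. 151.] [180. 141.] [148. 146.]
10 C [452. 311. 149.] [166. 158.] [201. 153.] [181. 146.] [148. 149.]
15 C [449. 307. 142.] [166. 158.] [201. 155.] [181. 150.] [148. 153.]
20 C [446. 303. 135.] [166. 157.] [201. 157.] [181. 155.] [148. 156.]
25 C [443. 298. 129.] [166. 157.] [201. 158.] [181. 160.] [148. 159.]
top tcp px 138 303 red None
5 C [454. 314. 156.] [142. 303.] [140. 255.] [ 78. 263.] [ 78. 311.]
10 C [452. 311. 149.] [142. 303.] [141. 256.] [ 83. 265.] [ 81. 312.]
15 C [449. 307. 142.] [143. 304.] [143. 256.] [ 88. 266.] [ 85. 313.]
20 C [446. 303. 135.] [143. 304.] [145. 257.] [ 92. 268.] [ 88. 314.]
25 C [443. 298. 129.] [144. 305.] [147. 258.] [ 98. 270.] [ 92. 315.]
(121, 193, 157, 48) L [121 214] R [277 215]
(235, 170, 15, 10) L [235 170] R [249 176]
(234, 148, 18, 25) L [234 154] R [251 152]
(167, 145, 35, 19) L [167 161] R [201 154]
(171, 133, 34, 11) L [171 135] R [204 136]
(132, 132, 33, 28) L [132 151] R [164 158]
(226, 128, 105, 53) L [226 128] R [330 180]
```

```bash
python3 -c "
from cell import *
s=state();print(s['grip_force'],abs(s['qvel']).max());print(job_done())"
```

```text
29.99241292476654 0.002746497058773786
the job is handed in; nothing more can be done
None
```

The job is handed in: the bobbin stands released on the cork mat, and the top tray was peeled off tab corner first. By my measurements it is held by its tab about 15 cm over the blue mat, tilted about 12°; no verdict was returned, and I didn't re-image the bobbin, can, trowel or brush at the end.

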